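# Switch the ball feeder to its other chute and feed the balls

## Robot

A 6-joint arm with a two-finger parallel gripper is mounted at the origin on the work surface. World frame = base frame: x ahead of the robot, y to its left, z up, the work surface at z = 0. Lengths are in m, angles in rad, forces in N, time in s.
With the tool pointing down it reaches from about 0.225 to 0.725 m from the base axis. Payload 3.1 kg.
Tool frame: the origin (TCP) lies at the very end of the fingers, on their centre line; the grasp point (between the pads) lies 19 mm behind it (arm.grasp_offset is the distance from the TCP to the grasp point, in m); z points along the fingers, x is the direction in which the jaws open and shut, and the axes are right-handed (so a half turn about z gives the same grasp; the last joint's range is limited). The gripper opens to 85 mm and grips with 20 to 120 N. Pads are 22 mm wide; open, the fingers measure 114 mm over their backs; the gripper's body (76 mm by 85 mm) begins 54 mm behind the grasp point. The pads swing forward as they close: fully open they stand 13 mm farther back than shut.
Start: joints at [1.176, 0.048, 0.099, 1.622, 0, 1.443], TCP at [0.138, 0.506, 0.231] pointing down, gripper open.
Joint ranges: [-2.91, 2.91], [-0.99, 1.94], [-1.21, 1.42], [-2.12, 2.29], [-1.49, 1.47], [-3.14, 3.14]. Speed limits (rad/s): [2.79, 2.79, 3.14, 3.14, 3.14, 3.14].

## Interface

Orientations are given as a rotation vector (axis times angle).
In Python, from station import arm gives the robot as it stands. The module is installed in compiled form; this text tells all that it offers.
- The arm moves only by the tool carry_out, never from a script. Its argument "series" is a list of rows, each an object with "gripper": the finger opening in mm, from 0 to 85.4; "delta_pos": the shift along the world's x, y, z in units of 50 mm (1.0 is 50 mm), a list of three; "angular": the turn, a rotation vector about the world's x, y, z in units of 8 degrees (1.0 is 8 degrees), a list of three. In form: [{"gripper": gripper, "delta_pos": [dx, dy, dz], "angular": [rx, ry, rz]}, ...]. A call has 1 to 20 rows; each row shifts and turns the pose as measured when the row begins; what a row does not reach is not made up. A row lasts 1/10 s, in which the tool goes at most 50 mm and 8.59 degrees, less where a joint would pass 70% of its speed; a pose out of reach is approached as far as the arm can. A call is refused whole if a number of a shift passes 1 or a number of a turn 1, either way. A call with a gripper value outside its range is refused whole. The fingers move at their own pace and stop on an object; the grip force is fixed at half the most. Time passes only in rows, so rows that do not move let the fingers close. It gives the time, the measured TCP pose, the force and the opening at its end, in the units of the state.
- arm.observe(): the state, without advancing time (a new reading comes with each control period).
- arm.read_camera(name): name is "scene" or "side" or "wrist"; returns the picture (384x512x3 uint8, blue, green, red); there is no depth.
- arm.camera_model(name): a dict with "fov_y" (degrees; the focal length in pixels is half the picture's height over the tangent of half this angle, whatever the lens; pixels are square), "cx", "cy" (the principal point, pixels), "position" and "attitude" of the camera in the world. Camera axes: x right, y down, z forward; pixel columns grow to the right and rows downward; lengths in m; the calibration is good to about 2 mm. A picture is of the moment at which its call begins: read the wrist's pose just before it. camera_model takes no time and is no camera call; for the wrist camera it gives the pose at the moment of the call.
- arm.close_job(): hands the job in, once; it reports no verdict.
The state is a dict: "clock": time; "joints": joint angles; "qvel": joint speeds; "joint_efforts": joint torques, N m; "ee_pos": TCP position; "orientation": TCP orientation; "ft_force": force on the tool from outside, world axes, zero at the start; "ft_torque": the same for the moment, N m; "width": finger opening in m.
Only numpy, scipy, OpenCV 4.12 (cv2) and the standard library are available. Lean on these libraries where they do the work, as an engineer would, in place of code of your own. Each camera call takes 0.05 s, during which the arm holds its last target.

## Task

The little ball feeder on the lab bench is set to the wrong chute. With a fingertip press down the raised end of the seesaw gate so that it rocks over its pivot to the other side, then push the shutter fully open so that all three steel balls roll down that other chute into its tray. Do not touch the balls, pick nothing up, and leave the other things on the bench where they are.

Things in the scene. Friction and masses are not known exactly. Their poses are not given: they have to be found in the camera images.
- feeder: Aluminium ball feeder, fixed; base plate 190 x 464 x 8 mm. Origin on the bench straight below the gate's pivot; x away from the robot, y left along the gate, z up; turned up to 0.25 rad. Sloping ramp (24 mm lane, walls up to 127 mm above the bench) from x = -128 to -26 mm ends over the gate's middle. Back boards at x = -23 mm, 115 mm high. From each gate end a chute leads to a tray.
- tray_left (a point): Centre of the inner floor of the left (+y) tray, open on top: inside 66 mm (feeder x) by 75 mm (y), floor 12 mm and rim 56 mm above the bench.
- tray_right (a point): The same for the right (-y) tray.
- gate (a joint): Seesaw gate, steel trough 170 mm long along feeder y, pivoted at its middle 85 mm above the bench. Rad, 0 = level; +0.3 = left (+y) end down on its stop, balls go to the left tray; -0.3 = right end down, to the right tray. Top-heavy: it starts at either stop, needs under 2 N on the raised pad, and once past level falls to the other stop by itself and stays.
- pad_left (a point): Centre of the top of the dark flat thumb pad at the gate's left (+y) end, 42 mm (feeder x) by 50 mm (along the gate), 4 mm thick. In the gate: 39 mm in +x, 65 mm in +y, 32 mm above the pivot. Raised it is about 135 mm above the bench, down about 96 mm; pressed at its raised place it passes level some 18 mm lower. Free space over and under it.
- pad_right (a point): The same at the gate's right (-y) end.
- shutter (a joint): Shutter across the ramp, holding the balls back: steel plate sliding along feeder +y (left). In m: near 0 = closed, 0.036 = fully open at the end stop; balls pass from about 0.028. About 1.5 N of friction; stays where it is left.
- shutter_tab (a point): Centre of the top of the shutter's dark upright tab, 20 mm (feeder x) x 16 mm (feeder y) x 32 mm high; its top is 158 mm and its lower end 126 mm above the bench. Below it are the plate (40 mm wide in y, up to 129 mm) and the ramp's walls. Space on its +y and -y sides is free. Pushed on its -y side towards +y it opens.
- ball1_center (a point): Centre of steel ball 1, 20 mm in diameter, 33 g; the three wait in a row on the ramp behind (-x of) the shutter.
- ball2_center (a point): Centre of steel ball 2, 20 mm in diameter, 33 g; the three wait in a row on the ramp behind (-x of) the shutter.
- ball3_center (a point): Centre of steel ball 3, 20 mm in diameter, 33 g; the three wait in a row on the ramp behind (-x of) the shutter.
- reagent: Bystander: capped jar 60 mm in diameter, 120 mm high; origin at the centre of its underside.
- carton: Bystander: plain white carton 80 x 150 x 60 mm; origin at the centre of its underside.
- beaker: Bystander: glass cup 60 mm wide, 70 mm high; origin at the centre of its underside.
- tweezers: Bystander: steel tweezers 145 mm long, 6 mm high, lying flat; origin at the underside near the middle, x along them.

How it is judged:
By the outcome, as a careful person would: the job done as asked, in the order asked, and still so for the second after the job is handed in, with the robot touching nothing.
It also fails if it takes over 43 s, if anything falls off the work surface, if the arm or the gripper's body presses on something with over 40 N, if the wrist force passes 120 N, or if a joint passes its speed limit or range.

## Working session

There is one attempt and no reset: what is moved stays moved. The work goes in short steps, Python scripts to look and compute and a tool call to move; the robot and the scene stay as the last step left them, time stands still between calls to the robot, and variables do not carry over. Pictures are saved under pics/ and viewed, and the job is handed in when it is done.

Besides the shell and the picture viewer there is one more tool, called after "Call:" as name(argument=value, ...), one argument or row to a line, values as JSON. carry_out: Moves the arm, as the interface text tells. Its arguments: {"type":"object","properties":{"series":{"type":"array"}},"required":["series"]}

```bash
mkdir -p pics; python3 - <<'E'
from station import arm
import cv2
s=arm.observe();print(s['clock'],s['ee_pos'],s['orientation'],s['width'],arm.grasp_offset)
for n in('scene','side','wrist'):
    cv2.imwrite(f'pics/{n}0.png',arm.read_camera(n));m=arm.camera_model(n);print(n,m)
E
```

```text
0.0 [0.138191   0.50584013 0.23011916] [ 2.496227    1.90551838 -0.00321266] 0.08511481887628332 0.0187
scene {'fov_y': 52.93109175474407, 'cx': 257.71075221185856, 'cy': 192.41439189198977, 'position': array([1.06138057, 0.65626617, 0.95311425]), 'attitude': array([-0.74401019, -2.61382187,  1.05693774])}
side {'fov_y': 46.46130344978933, 'cx': 258.79096970724083, 'cy': 187.61370915205822, 'position': array([ 0.47553607, -1.05859024,  0.77765416]), 'attitude': array([-2.11487648,  0.12841969, -0.05898309])}
wrist {'fov_y': 60.83545704939209, 'cx': 251.5452312698366, 'cy': 193.9800750378795, 'position': array([0.06982573, 0.5234921 , 0.37187591]), 'attitude': array([2.30768714, 1.76300932, 0.25134883])}
```

View pics/scene0.png

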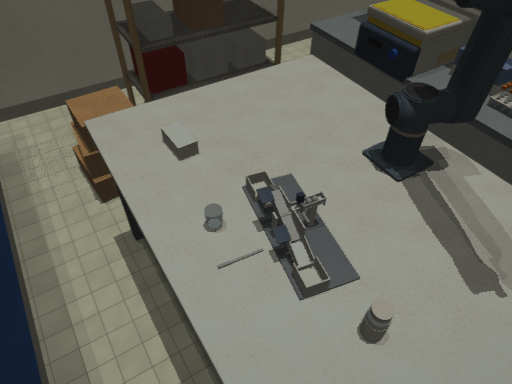

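View pics/side0.png

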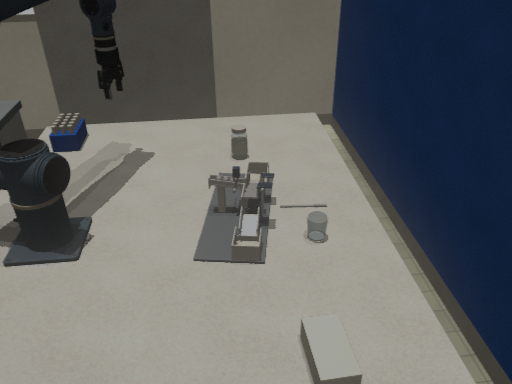

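View pics/wrist0.png

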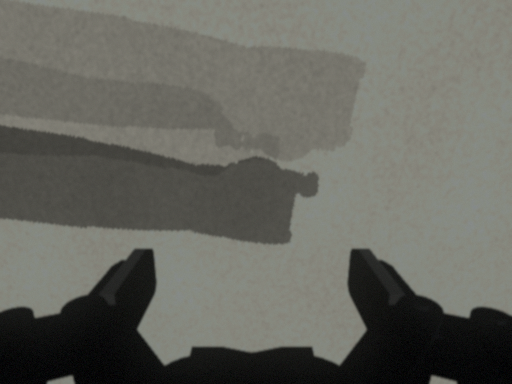

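The scene view shows the feeder around (295,235), with pads near (267,198) and (281,236) and the tab near (300,196). The side view shows it around (240,210). I'll zoom in on both.

```bash
python3 - <<'E'
import cv2
a=cv2.imread('pics/scene0.png')[165:300,235:365];cv2.imwrite('pics/sc_z.png',cv2.resize(a,None,fx=4.4,fy=4.4,interpolation=cv2.INTER_CUBIC))
a=cv2.imread('pics/side0.png')[155:265,190:290];cv2.imwrite('pics/si_z.png',cv2.resize(a,None,fx=5.4,fy=5.4,interpolation=cv2.INTER_CUBIC))
E
```

```text
(no output)
```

View pics/sc_z.png

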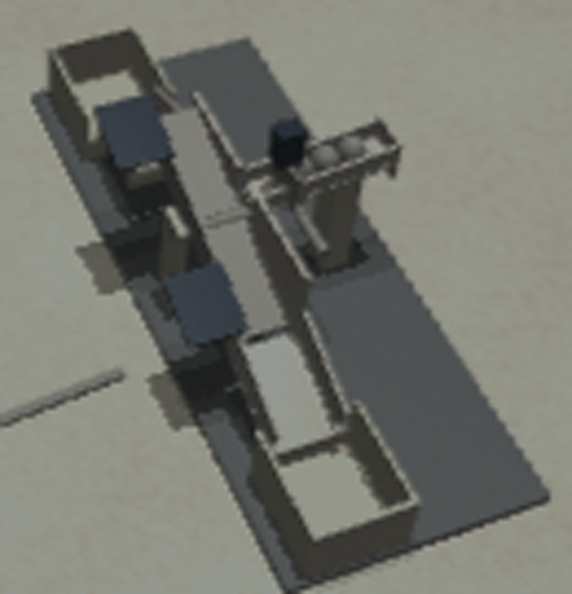

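View pics/si_z.png

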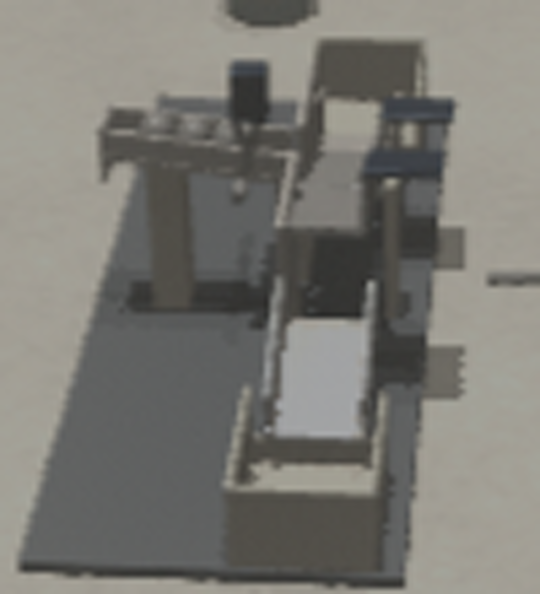

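Zoomed scene view: pads at about (135,132) and (205,303), tab at (288,143), plate corners at (35,95), (250,40), (548,495) and (285,592). The near end of that view is +y. Next I'll measure the blue parts and the plate corners.

```bash
cat > h.py <<'E'
import numpy as np,cv2
from scipy.spatial.transform import Rotation as R
def K(m,h=384):
    f=h/2/np.tan(np.radians(m['fov_y']/2));return np.array([[f,0,m['cx']],[0,f,m['cy']],[0,0,1]])
def ray(m,uv):
    d=np.linalg.solve(K(m),[uv[0],uv[1],1]);return m['position'],R.from_rotvec(m['attitude']).as_matrix()@d
def onz(m,uv,z):
    o,d=ray(m,uv);return o+d*(z-o[2])/d[2]
def tri(m1,u1,m2,u2):
    o,d=ray(m1,u1);p,e=ray(m2,u2);A=np.stack([d,-e],1);t=np.linalg.lstsq(A,p-o,rcond=None)[0]
    a=o+d*t[0];b=p+e*t[1];return (a+b)/2,np.linalg.norm(a-b)
def proj(m,X):
    c=R.from_rotvec(m['attitude']).as_matrix().T@(np.asarray(X)-m['position']);q=K(m)@c;return q[:2]/q[2]
def fw(o,yaw,p):
    c,s=np.cos(yaw),np.sin(yaw);return np.array([o[0]+c*p[0]-s*p[1],o[1]+s*p[0]+c*p[1],p[2]])
E
python3 - <<'E'
from h import *
from station import arm
ms=arm.camera_model('scene');mi=arm.camera_model('side')
cs=[onz(ms,(235+u/4.4,165+v/4.4),.008) for u,v in((35,95),(250,40),(548,495),(285,587))]
for c in cs:print(c.round(4))
print('sizes',[np.linalg.norm(cs[i]-cs[(i+1)%4]).round(4) for i in range(4)])
for c in ((20,565),(405,577)):print('side',onz(mi,(190+c[0]/5.4,155+c[1]/5.4),.008).round(4))
for n,roi in(('scene',(165,300,235,365)),('side',(155,265,190,290))):
    a=cv2.imread(f'pics/{n}0.png').astype(int);m=((a[...,0]-a[...,2]>8)&(a.max(2)<110)).astype('uint8')
    k=np.zeros_like(m);k[roi[0]:roi[1],roi[2]:roi[3]]=1;m*=k
    N,l,st,ce=cv2.connectedComponentsWithStats(m,connectivity=4)
    for i in range(1,N):
        if st[i,4]>15:print(n,st[i],ce[i].round(1))
E
```

```text
[ 0.5838 -0.1666  0.008 ]
[ 0.4008 -0.1305  0.008 ]
[0.4877 0.3187 0.008 ]
[0.6713 0.2823 0.008 ]
sizes [np.float64(0.1866), np.float64(0.4576), np.float64(0.1872), np.float64(0.4574)]
side [ 0.4034 -0.1414  0.008 ]
side [ 0.5876 -0.1738  0.008 ]
scene [257 186  17  18 194] [264.9 194.6]
scene [297 192   8   5  28] [300.3 193.9]
scene [272 225  19  19 227] [281.1 233.7]
side [262 174  11   3  20] [266.4 175.2]
side [258 183  12   4  30] [262.6 184.8]
```

```bash
python3 - <<'E'
from h import *
from station import arm
ms=arm.camera_model('scene');mi=arm.camera_model('side')
Z=lambda u,v:(190+u/5.4,155+v/5.4);S=lambda u,v:(235+u/4.4,165+v/4.4)
# top-face centres by eye from zoom
pr=(S(133,132),Z(404,157));pl=(S(204,302),Z(417,106));tb=(S(288,126),Z(249,66))
for n,(a,b) in(('R',pr),('L',pl),('tab',tb)):print(n,[x.round(4) for x in tri(ms,a,mi,b)])
yaw=-0.191
def gate(sgn,th):
    # rot about x by th' so +th => +y end down
    y,z=sgn*.065,.032;c,s=np.cos(-th),np.sin(-th);return np.array([.039,c*y-s*z,.085+s*y+c*z])
for th in(.3,-.3):
  print(th,gate(1,th).round(4),gate(-1,th).round(4))
  r=onz(ms,pr[0],gate(-1,th)[2]);l=onz(ms,pl[0],gate(1,th)[2]);d=(l-r)[:2];print(' scene sep',np.linalg.norm(d),'yaw',np.arctan2(-d[0],d[1]),r.round(4),l.round(4))
  r=onz(mi,pr[1],gate(-1,th)[2]);l=onz(mi,pl[1],gate(1,th)[2]);d=(l-r)[:2];print(' side sep',np.linalg.norm(d),'yaw',np.arctan2(-d[0],d[1]),r.round(4),l.round(4))
t=onz(ms,tb[0],.158);print(t, onz(mi,tb[1],.158))
E
```

```text
R [array([0.6101, 0.0076, 0.1343]), np.float64(0.0012)]
L [array([0.6324, 0.1273, 0.0955]), np.float64(0.0019)]
tab [array([0.5343, 0.0743, 0.1578]), np.float64(0.0032)]
0.3 [0.039  0.0716 0.0964] [ 0.039  -0.0526  0.1348]
 scene sep 0.12198053703748515 yaw -0.18281826448754676 [0.6097 0.008  0.1348] [0.6318 0.1279 0.0964]
 side sep 0.12079646384860791 yaw -0.187964077359649 [0.6105 0.0064 0.1348] [0.633  0.125  0.0964]
-0.3 [0.039  0.0526 0.1348] [ 0.039  -0.0716  0.0964]
 scene sep 0.18500107920879597 yaw -0.3454415160875434 [ 0.5885 -0.0224  0.0964] [0.6511 0.1516 0.1348]
 side sep 0.01299545653408238 yaw -2.6938269056060657 [0.6185 0.07   0.0964] [0.6242 0.0583 0.1348]
[0.53261672 0.07444427 0.158     ] [0.53567626 0.07242198 0.158     ]
```

The two views agree: the gate is at +0.3. The right pad is raised at (0.610, 0.0075, 0.1345) and the left pad is down. Yaw is about -0.188, and the tab is at (0.534, 0.074, 0.158). All of this matches the given heights and sizes. Now I'll close the fingers and move above the right pad.

Call:
carry_out(
  series=[
    {"gripper":0,"delta_pos":[0.55,-0.58,0],"angular":[0,0,0.3]},
    {"gripper":0,"delta_pos":[0.55,-0.58,0],"angular":[0,0,0.27]},
    {"gripper":0,"delta_pos":[0.55,-0.58,0],"angular":[0,0,0]},
    {"gripper":0,"delta_pos":[0.55,-0.58,0],"angular":[0,0,0]},
    {"gripper":0,"delta_pos":[0.55,-0.58,0],"angular":[0,0,0]},
    {"gripper":0,"delta_pos":[0.55,-0.58,0],"angular":[0,0,0]},
    {"gripper":0,"delta_pos":[0.55,-0.58,0],"angular":[0,0,0]},
    {"gripper":0,"delta_pos":[0.55,-0.58,0],"angular":[0,0,0]},
    {"gripper":0,"delta_pos":[0.55,-0.58,0],"angular":[0,0,0]},
    {"gripper":0,"delta_pos":[0.55,-0.58,0],"angular":[0,0,0]},
    {"gripper":0,"delta_pos":[0.55,-0.58,0],"angular":[0,0,0]},
    {"gripper":0,"delta_pos":[0.55,-0.58,0],"angular":[0,0,0]},
    {"gripper":0,"delta_pos":[0.55,-0.58,0],"angular":[0,0,0]},
    {"gripper":0,"delta_pos":[0.55,-0.58,0],"angular":[0,0,0]},
  ],
)

```text
clock: 1.55
ee_pos: [0.5294, 0.0843, 0.224]
orientation: [-2.403, -2.021, 0.012]
ft_force: [0.2, 0.9, 0.3]
width: 0.0002
```

Call:
carry_out(
  series=[
    {"gripper":0,"delta_pos":[0.55,-0.52,0],"angular":[0,0,0]},
    {"gripper":0,"delta_pos":[0.55,-0.52,0],"angular":[0,0,0]},
    {"gripper":0,"delta_pos":[0.45,-0.45,0],"angular":[0,0,0]},
    {"gripper":0,"delta_pos":[0.1,-0.1,0],"angular":[0,0,0]},
    {"gripper":0,"delta_pos":[0,0,0],"angular":[0,0,0]},
  ],
)

```text
clock: 2.05
ee_pos: [0.6162, -0.0039, 0.2192]
orientation: [-2.408, -2.01, 0.018]
ft_force: [0.3, -0.5, 0.5]
width: 0.0002
```

```bash
python3 - <<'E'
from h import *
from station import arm
s=arm.observe();print(s['clock'],s['ee_pos'],s['ft_force'],s['joints'])
a=arm.read_camera('wrist');cv2.imwrite('pics/w1.png',a)
E
```

```text
2.05 [ 0.61620708 -0.00393901  0.21921229] [ 0.26747805 -0.46117585  0.53404623] [-0.11252736  0.3038333   0.36540743  1.64394866 -0.00513858  0.067272  ]
```

View pics/w1.png

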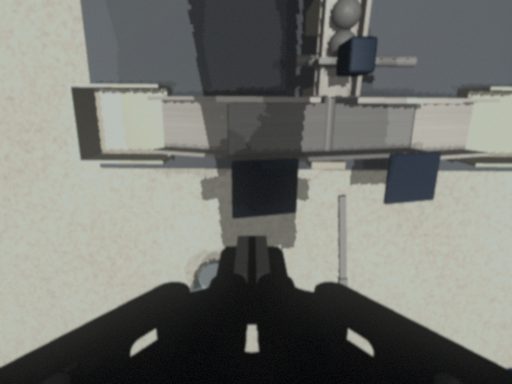

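The wrist view shows the raised right pad at about (265,188) and the tab top at about (362,53). The fingers are closed just short of the pad. I'll refine the positions from this view.

```bash
python3 - <<'E'
from h import *
from station import arm
m=arm.camera_model('wrist')
print('pad',onz(m,(265,188),.1348),[onz(m,p,.1348).round(4) for p in((232,160),(298,159),(298,214),(232,217))])
print('tab',onz(m,(364,54),.158),'padL',onz(m,(412,177),.096))
print(arm.observe()['ee_pos'])
E
```

```text
pad [0.60731576 0.00600582 0.1348    ] [array([ 0.5833, -0.0133,  0.1348]), array([0.5907, 0.0322, 0.1348]), array([0.631 , 0.0265, 0.1348]), array([ 0.6247, -0.0215,  0.1348])]
tab [0.53263725 0.07562203 0.158     ] padL [0.62970388 0.12706394 0.096     ]
[ 0.61576232 -0.00349586  0.21912434]
```

Call:
carry_out(
  series=[
    {"gripper":0,"delta_pos":[-0.12,0.12,-0.4],"angular":[0,0,0]},
    {"gripper":0,"delta_pos":[0,0,-0.4],"angular":[0,0,0]},
    {"gripper":0,"delta_pos":[0,0,-0.4],"angular":[0,0,0]},
    {"gripper":0,"delta_pos":[0,0,-0.2],"angular":[0,0,0]},
    {"gripper":0,"delta_pos":[0,0,0],"angular":[0,0,0]},
  ],
)

```text
clock: 2.6
ee_pos: [0.6058, 0.0087, 0.1493]
orientation: [-2.4, -2.018, 0.016]
ft_force: [0.1, 0.5, -1.3]
width: -0.0
```

Call:
carry_out(
  series=[
    {"gripper":0,"delta_pos":[0.06,0,-0.16],"angular":[0,0,0]},
    {"gripper":0,"delta_pos":[0,0,-0.12],"angular":[0,0,0]},
    {"gripper":0,"delta_pos":[0,0,-0.12],"angular":[0,0,0]},
    {"gripper":0,"delta_pos":[0,0,-0.12],"angular":[0,0,0]},
    {"gripper":0,"delta_pos":[0,0,-0.12],"angular":[0,0,0]},
    {"gripper":0,"delta_pos":[0,0,-0.12],"angular":[0,0,0]},
  ],
)

```text
clock: 3.2
ee_pos: [0.6113, 0.0094, 0.1136]
orientation: [-2.403, -2.023, 0.007]
ft_force: [0.0, 0.2, 0.5]
width: -0.0
```

Call:
carry_out(
  series=[
    {"gripper":0,"delta_pos":[0,0,-0.12],"angular":[0,0,0]},
    {"gripper":0,"delta_pos":[0,0,0],"angular":[0,0,0]},
    {"gripper":0,"delta_pos":[0,0,0],"angular":[0,0,0]},
  ],
)

```text
clock: 3.5
ee_pos: [0.6103, 0.0094, 0.1052]
orientation: [-2.402, -2.021, 0.01]
ft_force: [1.3, -0.3, 0.6]
width: -0.0001
```

```bash
python3 - <<'E'
from h import *
from station import arm
a=arm.read_camera('side')[140:250,190:290];b=arm.read_camera('scene')[165:275,235:335]
cv2.imwrite('pics/p2.png',cv2.resize(np.hstack([a,b]),None,fx=4,fy=4,interpolation=cv2.INTER_CUBIC));print(arm.observe()['ee_pos'])
E
```

```text
[0.61033704 0.00936788 0.10537293]
```

View pics/p2.png

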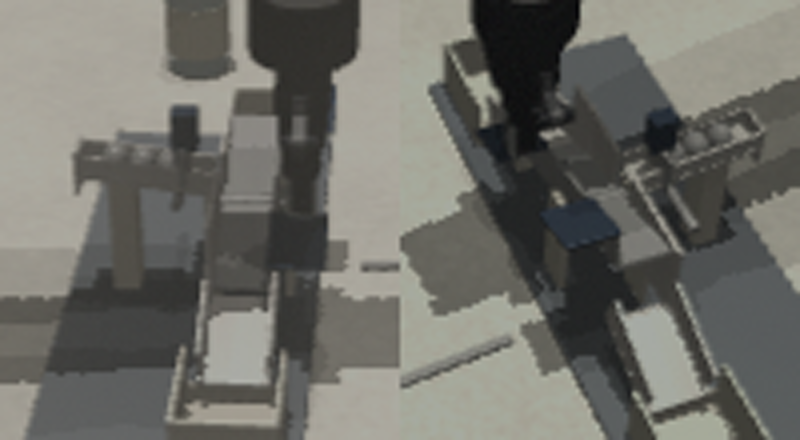

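The left pad at about (580,222) is now raised and the right end is down, so the gate has rocked over. Next I'll retract and move to the -y side of the tab.

Call:
carry_out(
  series=[
    {"gripper":0,"delta_pos":[0,0,0.5],"angular":[0,0,0]},
    {"gripper":0,"delta_pos":[0,0,0.7],"angular":[0,0,0]},
    {"gripper":0,"delta_pos":[0,0,0.7],"angular":[0,0,0]},
    {"gripper":0,"delta_pos":[-0.4,0.1,0.2],"angular":[0,0,0]},
    {"gripper":0,"delta_pos":[-0.6,0.2,0],"angular":[0,0,0]},
    {"gripper":0,"delta_pos":[-0.5,0.2,0],"angular":[0,0,0]},
    {"gripper":0,"delta_pos":[0,0,0],"angular":[0,0,0]},
    {"gripper":0,"delta_pos":[0,0,0],"angular":[0,0,0]},
  ],
)

```text
clock: 4.4
ee_pos: [0.5336, 0.0348, 0.2163]
orientation: [2.404, 2.021, -0.004]
ft_force: [0.7, 0.8, 0.1]
width: 0.0002
```

```bash
python3 - <<'E'
from h import *
from station import arm
print(arm.observe()['ee_pos'])
a=arm.read_camera('wrist');cv2.imwrite('pics/w3.png',a)
E
```

```text
[0.53363133 0.03481358 0.21632764]
```

View pics/w3.png

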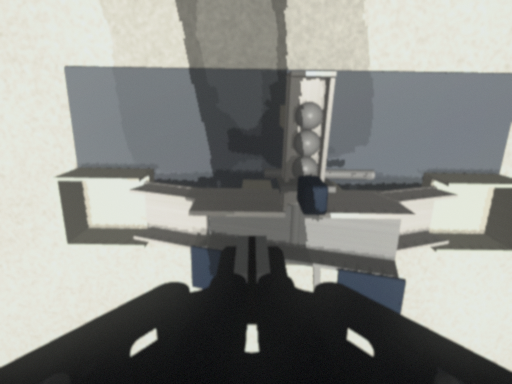

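The wrist view shows the tab top at about (316,200), with the three balls above it at (308,115), (307,142) and (307,165). The finger is clear on the -y side.

```bash
python3 - <<'E'
from h import *
from station import arm
m=arm.camera_model('wrist')
print('tab',[onz(m,p,.158).round(4) for p in((317,201),(302,212),(328,212),(328,188),(307,188))])
for p in ((308,115),(307,142)):print(onz(m,p,.12).round(4))
E
```

```text
tab [array([0.5331, 0.076 , 0.158 ]), array([0.5388, 0.0656, 0.158 ]), array([0.5417, 0.0822, 0.158 ]), array([0.5257, 0.0839, 0.158 ]), array([0.5234, 0.0708, 0.158 ])]
[0.4816 0.0829 0.12  ]
[0.5004 0.0798 0.12  ]
```

Call:
carry_out(
  series=[
    {"gripper":0,"delta_pos":[-0.05,0,-0.4],"angular":[0,0,0]},
    {"gripper":0,"delta_pos":[0,0,-0.4],"angular":[0,0,0]},
    {"gripper":0,"delta_pos":[0,0,-0.4],"angular":[0,0,0]},
    {"gripper":0,"delta_pos":[0,0,-0.1],"angular":[0,0,0]},
    {"gripper":0,"delta_pos":[0,0,0],"angular":[0,0,0]},
  ],
)

```text
clock: 4.95
ee_pos: [0.5359, 0.0331, 0.1505]
orientation: [2.403, 2.017, 0.001]
ft_force: [-0.2, -1.0, -0.0]
width: -0.0003
```

Call:
carry_out(
  series=[
    {"gripper":0,"delta_pos":[-0.12,0,-0.18],"angular":[0,0,0]},
    {"gripper":0,"delta_pos":[0,0,0],"angular":[0,0,0]},
    {"gripper":0,"delta_pos":[0.03,0.15,0],"angular":[0,0,0]},
    {"gripper":0,"delta_pos":[0.03,0.15,0],"angular":[0,0,0]},
    {"gripper":0,"delta_pos":[0.03,0.15,0],"angular":[0,0,0]},
    {"gripper":0,"delta_pos":[0.03,0.15,0],"angular":[0,0,0]},
  ],
)

```text
clock: 5.55
ee_pos: [0.5405, 0.0636, 0.1461]
orientation: [2.401, 2.01, 0.008]
ft_force: [-1.1, -1.3, -0.6]
width: -0.0
```

Call:
carry_out(
  series=[
    {"gripper":0,"delta_pos":[-0.02,0.18,-0.03],"angular":[0,0,0]},
    {"gripper":0,"delta_pos":[0.0,0.18,-0.02],"angular":[0,0,0]},
    {"gripper":0,"delta_pos":[0.02,0.15,0],"angular":[0,0,0]},
    {"gripper":0,"delta_pos":[0.02,0.1,0],"angular":[0,0,0]},
  ],
)

```text
clock: 5.95
ee_pos: [0.5419, 0.0894, 0.1448]
orientation: [2.39, 1.997, -0.012]
ft_force: [-4.0, -19.5, 4.9]
width: -0.0004
```

A force of 19.5 N at the predicted position means the shutter is at its end stop. I'll hold briefly and look.

Call:
carry_out(
  series=[
    {"gripper":0,"delta_pos":[0,0.03,0],"angular":[0,0,0]},
    {"gripper":0,"delta_pos":[0,0,0],"angular":[0,0,0]},
    {"gripper":0,"delta_pos":[0,-0.1,0],"angular":[0,0,0]},
    {"gripper":0,"delta_pos":[0,-0.3,0],"angular":[0,0,0]},
    {"gripper":0,"delta_pos":[0,-0.3,0.2],"angular":[0,0,0]},
    {"gripper":0,"delta_pos":[0,0,0.8],"angular":[0,0,0]},
    {"gripper":0,"delta_pos":[0,0,0.8],"angular":[0,0,0]},
    {"gripper":0,"delta_pos":[0,0,0.8],"angular":[0,0,0]},
    {"gripper":0,"delta_pos":[-0.5,0,0.6],"angular":[0,0,0]},
    {"gripper":0,"delta_pos":[-0.8,0,0],"angular":[0,0,0]},
    {"gripper":0,"delta_pos":[-0.8,0,0],"angular":[0,0,0]},
    {"gripper":0,"delta_pos":[-0.5,0,0],"angular":[0,0,0]},
    {"gripper":0,"delta_pos":[0,0,0],"angular":[0,0,0]},
    {"gripper":0,"delta_pos":[0,0,0],"angular":[0,0,0]},
    {"gripper":0,"delta_pos":[0,0,0],"angular":[0,0,0]},
  ],
)

```text
clock: 7.45
ee_pos: [0.405, 0.0445, 0.3159]
orientation: [2.395, 1.983, -0.008]
ft_force: [0.6, -0.5, -0.5]
width: -0.0001
```

```bash
python3 - <<'E'
from h import *
from station import arm
s=arm.observe();print(s['clock'],s['ee_pos'],s['ft_force'])
A=arm.read_camera('side');B=arm.read_camera('scene');W=arm.read_camera('wrist')
cv2.imwrite('pics/sideF.png',A);cv2.imwrite('pics/sceneF.png',B);cv2.imwrite('pics/wF.png',W)
cv2.imwrite('pics/zF.png',cv2.resize(np.hstack([A[150:270,190:290],B[165:285,235:335]]),None,fx=4,fy=4,interpolation=cv2.INTER_CUBIC))
m=arm.camera_model('scene')
E
```

```text
7.45 [0.40497188 0.04449781 0.31586638] [ 0.5915371  -0.45436039 -0.49841754]
```

View pics/zF.png

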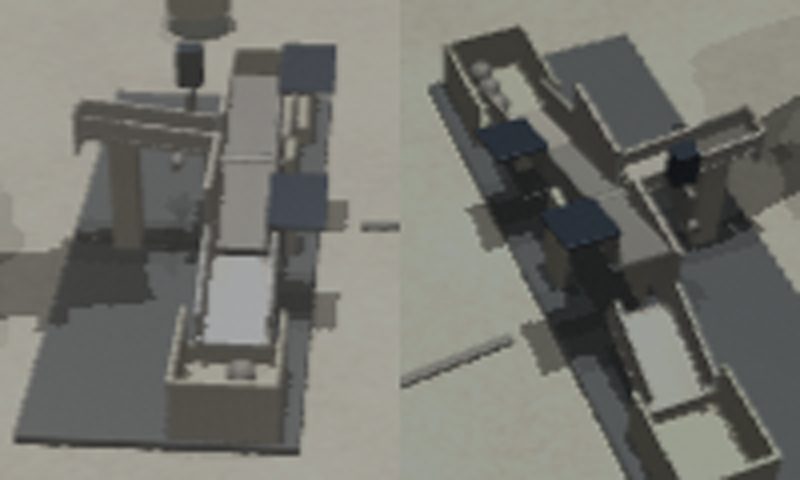

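View pics/wF.png

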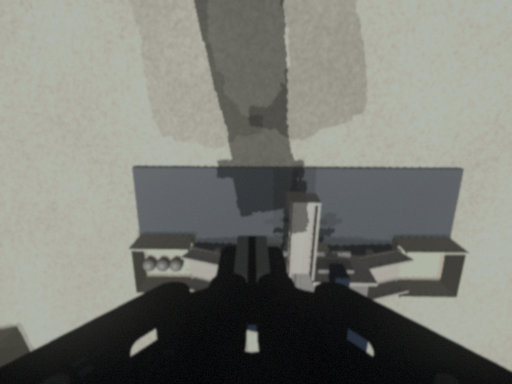

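View pics/sceneF.png

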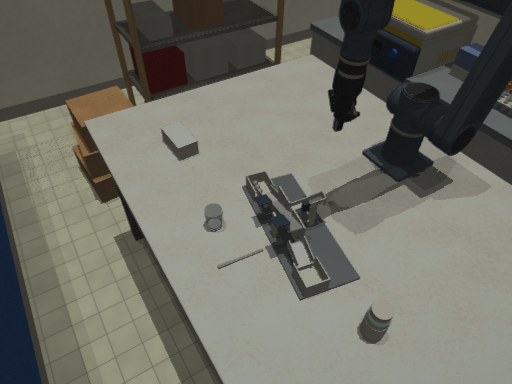

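The wrist view shows all three balls in the right tray at (148,264), (162,264) and (176,264). The ramp is empty and the bystanders look unmoved. Before handing in, I'll check the shutter travel, compare the bystanders with the first pictures, and make sure the balls are at rest.

```bash
python3 - <<'E'
from h import *
from station import arm
ms=arm.camera_model('scene');mi=arm.camera_model('side')
t,e=tri(ms,(235+(686-400)/4,165+146/4),mi,(190+189/4,150+47/4));print('tab',t.round(4),e)
d=(t-np.array([.5335,.0755,.158]))[:2];print('travel',d@np.array([.187,.982]))
for n,bs in(('scene',{'carton':(155,115,50,50),'beaker':(198,200,32,36),'tweez':(212,244,56,28),'jar':(355,292,42,55)}),('side',{'carton':(290,305,80,79),'beaker':(300,208,35,38),'tweez':(275,198,58,14),'jar':(225,122,30,40)})):
    a=cv2.imread(f'pics/{n}0.png').astype(int);b=cv2.imread(f'pics/{n}F.png').astype(int)
    for k,(x,y,w,h) in bs.items():
        D=np.abs(a-b).max(2)[y:y+h,x:x+w];print(n,k,D.mean().round(1),(D>30).sum())
W=arm.read_camera('wrist');o=cv2.imread('pics/wF.png')
print('balls moved px',(np.abs(W.astype(int)-o)[245:295,130:220].max(2)>25).sum(),arm.observe()['clock'],arm.observe()['ft_force'])
E
```

```text
tab [0.5393 0.1082 0.1579] 0.0050815480162468875
travel 0.03322525591818923
scene carton 6.5 0
scene beaker 6.2 0
scene tweez 7.3 14
scene jar 5.9 0
side carton 2.0 0
side beaker 1.9 0
side tweez 2.8 11
side jar 2.5 12
balls moved px 0 7.65 [-0.36319753  0.18080954  0.38729986]
```

Call:
carry_out(
  series=[
    {"gripper":0,"delta_pos":[0,0,0],"angular":[0,0,0]},
    {"gripper":0,"delta_pos":[0,0,0],"angular":[0,0,0]},
    {"gripper":0,"delta_pos":[0,0,0],"angular":[0,0,0]},
    {"gripper":0,"delta_pos":[0,0,0],"angular":[0,0,0]},
    {"gripper":0,"delta_pos":[0,0,0],"angular":[0,0,0]},
  ],
)

```text
clock: 8.15
ee_pos: [0.4058, 0.045, 0.3133]
orientation: [2.397, 1.987, -0.015]
ft_force: [1.5, -0.3, -0.4]
width: 0.0001
```

The shutter reads 33 mm of travel, but the two rays miss each other by 5 mm. I'll check it with a better wrist view.

Call:
carry_out(
  series=[
    {"gripper":0,"delta_pos":[0.6,0,0],"angular":[0,0,0]},
    {"gripper":0,"delta_pos":[0.7,0,0],"angular":[0,0,0]},
    {"gripper":0,"delta_pos":[0.7,0,0],"angular":[0,0,0]},
    {"gripper":0,"delta_pos":[0.5,0,0],"angular":[0,0,0]},
    {"gripper":0,"delta_pos":[0,0,0],"angular":[0,0,0]},
    {"gripper":0,"delta_pos":[0,0,0],"angular":[0,0,0]},
  ],
)

```text
clock: 8.75
ee_pos: [0.5344, 0.0453, 0.3126]
orientation: [2.396, 1.988, -0.016]
ft_force: [-0.4, 0.2, 1.1]
width: 0.0002
```

```bash
python3 - <<'E'
from h import *
from station import arm
m=arm.camera_model('wrist');W=arm.read_camera('wrist');cv2.imwrite('pics/wG.png',W)
a=W.astype(int)
k=((a[...,0]-a[...,2]>8)&(a.max(2)<110)).astype('uint8')
N,l,st,ce=cv2.connectedComponentsWithStats(k,connectivity=4)
for i in range(1,N):
    if st[i,4]>60:print(st[i],ce[i].round(1),onz(m,ce[i],.158).round(4))
print(arm.observe()['ee_pos'])
import pickle;pickle.dump(m,open('m.pkl','wb'))
E
```

```text
[153  91  62  38 590] [183.6 109. ] [ 0.4642 -0.0075  0.158 ]
[159 114  56  33 662] [188.4 129.9] [ 0.4826 -0.0077  0.158 ]
[318 156  18  23 370] [326.1 167.3] [0.5385 0.1088 0.158 ]
[ 203  210   37   36 1107] [220.6 226.6] [0.579 0.001 0.158]
[ 310  222   48   41 1603] [333.5 242.2] [0.6145 0.1071 0.158 ]
[486 354  26  18 277] [501.9 360.8] [0.7881 0.2717 0.158 ]
[0.53426432 0.04525944 0.3123795 ]
```

View pics/wG.png

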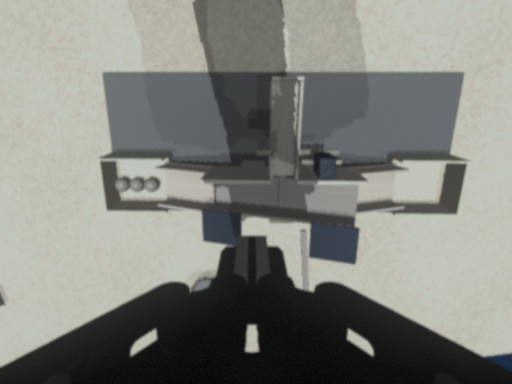

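The wrist view shows about 34 mm (±2 mm), the three balls still in the right tray at (122–152,184), and the ramp empty. There is plenty of time, so I'll push the tab once more to confirm it is on the stop.

Call:
carry_out(
  series=[
    {"gripper":0,"delta_pos":[0,0,-0.7],"angular":[0,0,0]},
    {"gripper":0,"delta_pos":[0,0,-0.8],"angular":[0,0,0]},
    {"gripper":0,"delta_pos":[0,0,-0.7],"angular":[0,0,0]},
    {"gripper":0,"delta_pos":[0,0,-0.5],"angular":[0,0,0]},
    {"gripper":0,"delta_pos":[0,0,-0.2],"angular":[0,0,0]},
    {"gripper":0,"delta_pos":[0,0,0],"angular":[0,0,0]},
  ],
)

```text
clock: 9.4
ee_pos: [0.5297, 0.0457, 0.168]
orientation: [2.391, 1.985, -0.006]
ft_force: [0.3, 0.1, 0.2]
width: 0.0003
```

Call:
carry_out(
  series=[
    {"gripper":0,"delta_pos":[0.05,0.1,-0.25],"angular":[0,0,0]},
    {"gripper":0,"delta_pos":[0.04,0.15,-0.2],"angular":[0,0,0]},
    {"gripper":0,"delta_pos":[0.05,0.2,0],"angular":[0,0,0]},
    {"gripper":0,"delta_pos":[0.03,0.15,0],"angular":[0,0,0]},
    {"gripper":0,"delta_pos":[0,0,0],"angular":[0,0,0]},
  ],
)

```text
clock: 9.9
ee_pos: [0.5418, 0.0789, 0.1496]
orientation: [2.387, 1.982, 0.007]
ft_force: [0.2, 1.0, 0.8]
width: -0.0001
```

Call:
carry_out(
  series=[
    {"gripper":0,"delta_pos":[0,0.1,-0.06],"angular":[0,0,0]},
    {"gripper":0,"delta_pos":[0,0.1,0],"angular":[0,0,0]},
    {"gripper":0,"delta_pos":[0,0.1,0],"angular":[0,0,0]},
  ],
)

```text
clock: 10.2
ee_pos: [0.5426, 0.0895, 0.1476]
orientation: [2.38, 1.972, -0.006]
ft_force: [-0.9, -16.4, 1.2]
width: -0.0
```

It stopped at the same y, 0.0895, with 16 N of reaction, so the shutter is on its end stop. I'll retreat now.

Call:
carry_out(
  series=[
    {"gripper":0,"delta_pos":[0,-0.1,0],"angular":[0,0,0]},
    {"gripper":0,"delta_pos":[0,-0.3,0],"angular":[0,0,0]},
    {"gripper":0,"delta_pos":[0,-0.3,0.2],"angular":[0,0,0]},
    {"gripper":0,"delta_pos":[0,0,0.8],"angular":[0,0,0]},
    {"gripper":0,"delta_pos":[0,0,0.8],"angular":[0,0,0]},
    {"gripper":0,"delta_pos":[0,0,0.8],"angular":[0,0,0]},
    {"gripper":0,"delta_pos":[0,0,0.6],"angular":[0,0,0]},
    {"gripper":0,"delta_pos":[0,0,0],"angular":[0,0,0]},
    {"gripper":0,"delta_pos":[0,0,0],"angular":[0,0,0]},
  ],
)

```text
clock: 11.1
ee_pos: [0.5392, 0.0464, 0.3159]
orientation: [2.387, 1.966, -0.004]
ft_force: [-0.3, 0.7, -1.1]
width: -0.0002
```

```bash
python3 - <<'E'
from h import *
from station import arm
m=arm.camera_model('wrist');W=arm.read_camera('wrist');cv2.imwrite('pics/wH.png',W);print(arm.observe()['ee_pos'],arm.observe()['clock'])
E
```

```text
[0.53923352 0.04639072 0.31604326] 11.15
```

View pics/wH.png

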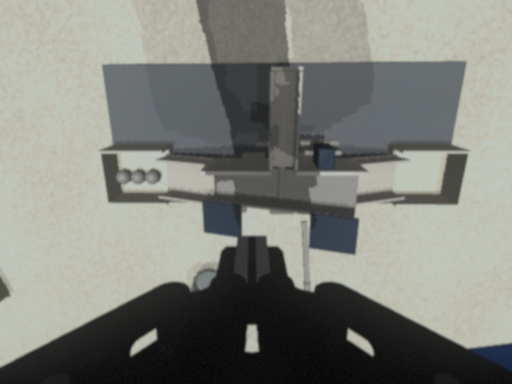

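The three balls are at rest in the right tray at (123–153,176). The gate is over to the right, the tab is in its open place at (324,157), and the arm is clear.

```bash
python3 -c "
from station import arm
print(arm.close_job())"
```

```text
the job is handed in; nothing more can be done
None
```

The feeder now sends balls to the right: all three steel balls are at rest in the right (-y) tray, and I handed the job in at about 11 s. I pressed the raised right pad with the closed fingertips until the gate rocked over, then pushed the shutter tab towards +y until it stopped.

**Last checks:**
- **Balls and gate:** The last wrist view shows the ramp empty and the right end of the gate down. The tool was well clear above the feeder.
- **Shutter:** The pictures gave 33–34 mm of travel, slightly under the nominal 36 mm, and the two-camera reading was loose (rays 5 mm apart). I pushed a second time and it stopped at the same place with 16 N of reaction, against 19.5 N the first time. I take that as the end stop.
- **Other things on the bench:** Comparing pictures from before and after the first push showed no change for the carton and beaker. A few pixels (11–14) differed at the tweezers in both views and at the jar in the side view. I took these as shadow or noise, because the arm never went near either. I did not repeat the comparison after the second push.

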